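# Draw the top serving board from the spring dispenser and set it on the marble slab

### The arm

A 6-joint arm with a two-finger parallel gripper is mounted at the origin on a cart in front of the work surface, level with it; the furniture and walls round the work are solid. World frame = base frame: x ahead of the robot, y to its left, z up, the work surface at z = 0. Lengths are in m, angles in rad, forces in N, time in s.
With the tool pointing down it reaches from about 0.35 to 0.975 m from the base axis. Payload 4.9 kg.
Tool frame: the origin (TCP) lies midway between the tips of the shut fingers; the grasp point (between the pads) lies 19 mm behind it; z points along the fingers, y is the direction in which the jaws open and shut (so a half turn about z gives the same grasp; the last joint's range is limited). The gripper opens to 85 mm and grips with 20 to 120 N. Pads are 22 mm wide; open, the fingers measure 114 mm over their backs; the gripper's body (76 mm by 85 mm) begins 54 mm behind the grasp point. The pads swing forward as they close: fully open they stand 13 mm farther back than shut.
Start: joints at [-1.446, 0.053, 1.613, -0, 1.476, -0.119], TCP at [0.151, -0.606, 0.231] pointing down, gripper open.
Joint ranges: [-3.01, 3.01], [-1.01, 2.22], [0.06, 2.58], [-1.02, 4.17], [0.09, 2.62], [-3.14, 3.14]. Speed limits (rad/s): [2.57, 2.57, 3.14, 3.14, 3.14, 3.14].

### API

Orientations are given as a unit quaternion [w, x, y, z].
In Python, from plant import manip gives the robot as it stands. The module is installed in compiled form; this text tells all that it offers.
- The arm moves only by the tool move_arm, never from a script. Its argument "rows" is a list of rows, each an object of numbers: "tx", "ty", "tz": the shift along the tool's x, y, z in m; "ax", "ay", "az": the turn, a rotation vector about the tool's x, y, z in degrees; "jaw": the closure in counts, from 0 (fully open) to 255 (shut). In form: [{"tx": .., "ty": .., "tz": .., "ax": .., "ay": .., "az": .., "jaw": ..}, ...]. A call has 1 to 12 rows; each row shifts and turns the pose as measured when the row begins, along the tool's axes as they then stand; what a row does not reach is not made up. A row lasts 1/10 s, in which the tool goes at most 50 mm and 8.59 degrees, less where a joint would pass 70% of its speed; a pose out of reach is approached as far as the arm can. A call with a gripper value outside its range is refused whole. The fingers move at their own pace and stop on an object; the grip force is fixed at half the most. Time passes only in rows, so rows that do not move let the fingers close. It gives the time, the measured TCP pose, the force and the opening at its end, in the units of the state.
- manip.state(): the state, without advancing time (a new reading comes with each control period).
- manip.grab_frame(name): name is "scene" or "top"; returns a dict with "color" (420x560x3 uint8, red, green, blue), "intrinsics" (3x3 intrinsics, pixels), "dist_coeffs" ([k1, k2, p1, p2, k3] as OpenCV has them; the pictures are not rectified), "R" (3x3) and "t" (3): a world point X has camera coordinates R X + t. Camera axes: x right, y down, z forward; pixel columns grow to the right and rows downward; lengths in m; the calibration is good to about 2 mm. A picture is of the moment at which its call begins. There is no depth.
- manip.job_done(): hands the job in, once; it reports no verdict.
The state is a dict: "time": time; "joint_pos": joint angles; "joint_vel": joint speeds; "joint_efforts": joint torques, N m; "tool_pos": TCP position; "tool_rot": TCP orientation; "contact_force": force on the tool from outside, world axes, zero at the start; "ft_torque": the same for the moment, N m; "gripper_width": opening from 0.0 (shut) to 1.0 (fully open).
Only numpy, scipy, OpenCV 4.12 (cv2) and the standard library are available. Lean on these libraries where they do the work, as an engineer would, in place of code of your own. Each camera call takes 0.05 s, during which the arm holds its last target.

### The job

Take only the top wooden serving board out of the spring dispenser: press it lightly down off the two rails, slide it out through the open front until it sticks out far enough to be gripped by its long sides, then draw it clear so that the next one rises into its place. Carry it level and lay it down by hand (do not drop it) flat in the middle of the white marble slab, its long side along the slab's long side. Leave the other boards in the dispenser and everything else on the table where it is.

Things in the scene. Friction and masses are not known exactly. Their poses are not given: they have to be found in the camera images.
- dispenser: Aluminium spring dispenser, 90 mm high, on a black base 150 x 104 x 12 mm, fixed to the table. Origin: centre of its underside. Front (-x) is where boards come out; +x is its back wall. Four equal boards (110 x 64 x 10 mm, long side along x) are stacked centred over the origin. Side and back walls (77 mm apart outside, ending 61.5 mm behind the origin) enclose them to above the top board.
- slot_front (a point): Front end of the two black rails, half-way between them, at their underside: 56.5 mm in front of the dispenser's origin, z = 85 mm. The rails run along the long sides, 5 mm thick, 50 mm apart, and cover the outer 7 mm of the top board, whose upper face is pressed up against them. A board is free once its back end has passed this point; the next one then rises.
- front_edge (a point): Outer upper edge of the low front wall, at its middle: 61.5 mm in front of the dispenser's origin, z = 70 mm, so 5 mm below the top board's underside. It holds the second board back and lets the top one slide out over it. If the stack is pushed down 5 mm or more, the top board catches behind it too.
- lifter (a joint): Height of the spring lifter under the stack, m, 0 at the start, up is positive; reads about 0.010 when one board has left. It presses the stack to the rails with about 9 N and yields about 0.3 N per mm beyond that. Pushing 7 to 10 N down with closed fingertips drags the top board along by friction (boards and rails are slippery, fingertips are not).
- board_1_center (a point): Centre (half-way up) of the top wooden serving board, 110 x 64 x 10 mm, about 60 g, pale with thin dark border lines: x along the 110 mm, y along the 64 mm, z up. At the start under the rails, centre 80 mm over the table, axes along the dispenser's. Partly drawn out it stays clamped level while 40 mm or more of it is inside.
- board_2_center (a point): Centre of the second board, like the first. It must stay in the dispenser and rise by 10 mm to where the first one was.
- board_3_center (a point): Centre of the third board, like the first; it stays in the dispenser.
- board_4_center (a point): Centre of the fourth (lowest) board, like the first; it stays in the dispenser.
- slab: White marble serving slab on four short rubber feet, fixed to the table, 190 x 140 x 34 mm. Origin: centre of its underside on the table; x along the 190 mm, y along the 140 mm, z up. Its flat upper face is at z = 34 mm.
- tealight_1: Glass tea-light holder, 60 mm wide, 64 mm high, loose, at the back between dispenser and slab; origin: centre of its underside. A bystander.
- tealight_2: Glass tea-light holder, 60 mm wide, 64 mm high, loose, at the left front edge; origin: centre of its underside. A bystander.
- wedge: Wedge of yellow cheese, 59 x 85 x 31 mm, loose, near the front edge; origin: centre of its underside. A bystander.
There are look-alikes about, which are no part of the job. Leave any grey or yellow look-alike of the part that bears board_1_center alone.

How it is judged:
By the outcome, as a careful person would: the job done as asked, in the order asked, and still so for the second after the job is handed in, with the robot touching nothing.
It also fails if it takes over 54 s, if anything falls off the work surface, if the arm or the gripper's body presses on something with over 40 N, if the wrist force passes 120 N, or if a joint passes its speed limit or range.

## Working session

There is one attempt and no reset: what is moved stays moved. The work goes in short steps, Python scripts to look and compute and a tool call to move; the robot and the scene stay as the last step left them, time stands still between calls to the robot, and variables do not carry over. Pictures are saved under pics/ and viewed, and the job is handed in when it is done.

Besides the shell and the picture viewer there is one more tool, called after "Request:" as name(argument=value, ...) on one line, values as JSON. move_arm: Moves the arm, as the interface text tells. Its arguments: {"type":"object","properties":{"rows":{"type":"array"}},"required":["rows"]}

```bash
mkdir -p pics; ls; cat > h.py <<'E'
import numpy as np, cv2
from plant import manip
def grab(name,fn=None):
    f=manip.grab_frame(name)
    if fn: cv2.imwrite('pics/'+fn,cv2.cvtColor(f['color'],cv2.COLOR_RGB2BGR))
    return f
def ray(f,uv):
    uv=np.array(uv,float).reshape(-1,1,2)
    n=cv2.undistortPoints(uv,f['intrinsics'],np.array(f['dist_coeffs'])).reshape(-1,2)
    d=np.c_[n,np.ones(len(n))]@f['R']
    c=-f['R'].T@f['t']
    return c,d
def onz(f,uv,z):
    c,d=ray(f,uv); s=(z-c[2])/d[:,2]
    return c+s[:,None]*d
def proj(f,X):
    X=np.array(X,float).reshape(-1,3)
    r,_=cv2.Rodrigues(f['R'])
    return cv2.projectPoints(X,r,f['t'].astype(float),f['intrinsics'],np.array(f['dist_coeffs']))[0].reshape(-1,2)
E
python3 - <<'E'
from h import *
for n in('scene','top'):
    f=grab(n,n+'0.png'); print(n,-f['R'].T@f['t'],f['intrinsics'][0,0]); np.savez(n+'0.npz',**{k:np.array(v) for k,v in f.items()})
print(manip.state())
E
```

```text
pics
scene [0.02054493 0.74843923 0.66742679] 483.38831208992633
top [ 0.45483181 -0.04011869  1.15852072] 456.20163239992786
{'time': 0.1, 'joint_pos': array([-1.44594698e+00,  5.33243290e-02,  1.61417651e+00,  6.85651295e-06,
        1.47602364e+00, -1.19001710e-01]), 'joint_vel': array([-0.00034848,  0.00109651, -0.00310833, -0.00134698,  0.00125819,
       -0.00074136]), 'joint_efforts': array([-1.62944525e-04, -3.94905281e+01, -3.71361530e+01, -1.89660545e-04,
        3.96609306e-03, -1.39408920e-05]), 'tool_pos': array([ 0.15082963, -0.60593118,  0.23015337]), 'tool_rot': array([-9.65916809e-04,  9.92575863e-01,  1.21623281e-01,  5.88400497e-07]), 'contact_force': array([ 0.61181588, -0.15109939, -1.20094435]), 'ft_torque': array([ 0.04220632, -0.00301155,  0.01962797]), 'gripper_width': 0.9990890991627268}
```

View pics/scene0.png

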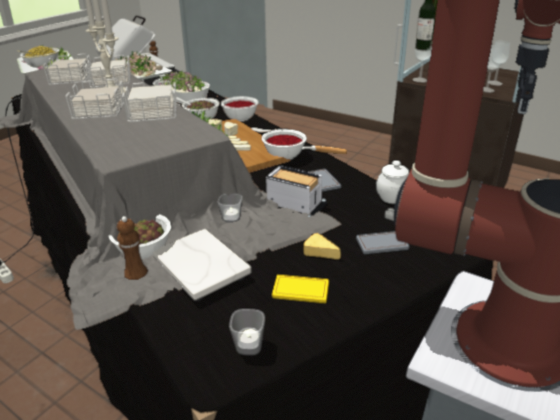

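View pics/top0.png

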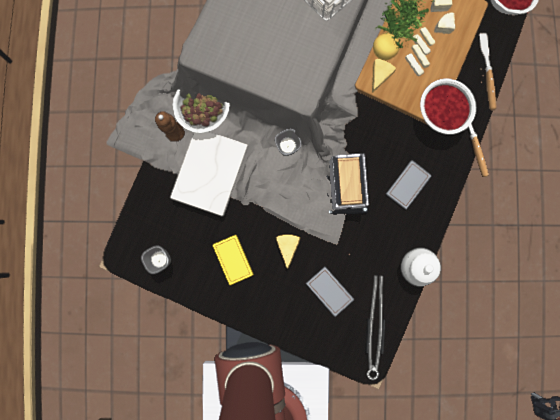

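The dispenser, with a pale wooden board on top, is at top (349,183) and scene (294,190). The slab is at top (210,175). There are four candidate boards:
- Pale board inside the dispenser, at top (349,183).
- Yellow one at (233,260).
- Grey ones at (408,184) and (330,290).

Only the pale one is wooden, under rails and in the dispenser. I'll confirm it in enlarged crops.

```bash
python3 - <<'E'
import cv2
a=cv2.imread('pics/top0.png')[140:226,310:390]; cv2.imwrite('pics/c_top.png',cv2.resize(a,None,fx=7,fy=7,interpolation=cv2.INTER_CUBIC)[:600])
a=cv2.imread('pics/scene0.png')[155:225,255:350]; cv2.imwrite('pics/c_scene.png',cv2.resize(a,None,fx=8,fy=8,interpolation=cv2.INTER_CUBIC))
a=cv2.imread('pics/top0.png')[125:225,160:260]; cv2.imwrite('pics/c_slab.png',cv2.resize(a,None,fx=6,fy=6,interpolation=cv2.INTER_CUBIC))
E
```

```text
(no output)
```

View pics/c_top.png

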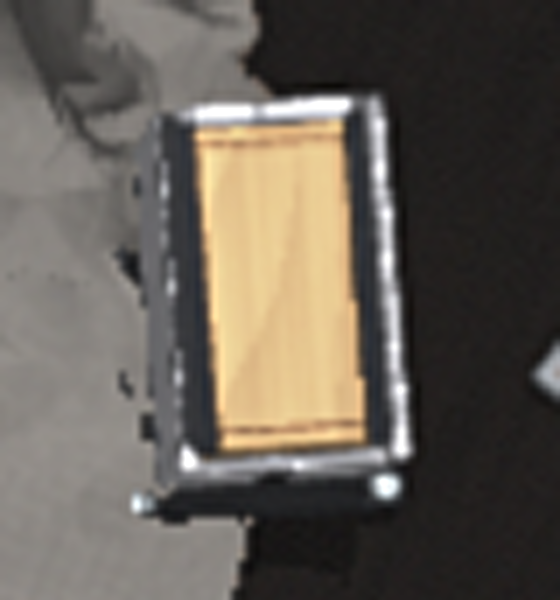

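View pics/c_scene.png

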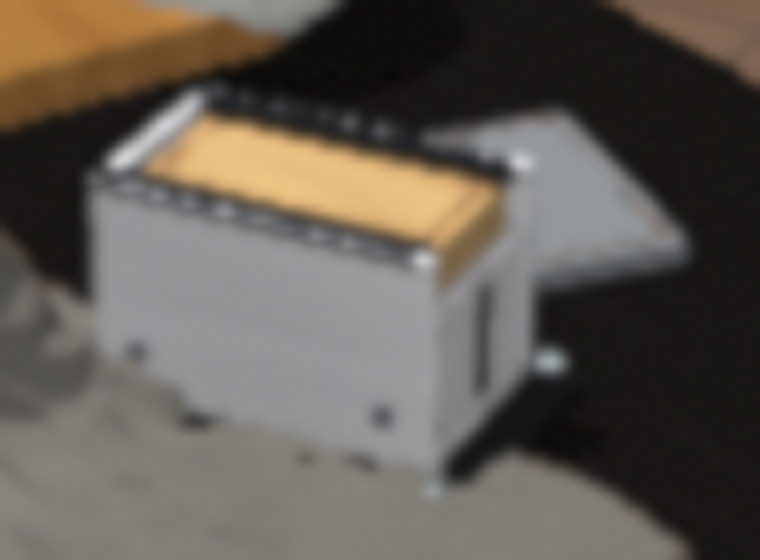

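View pics/c_slab.png

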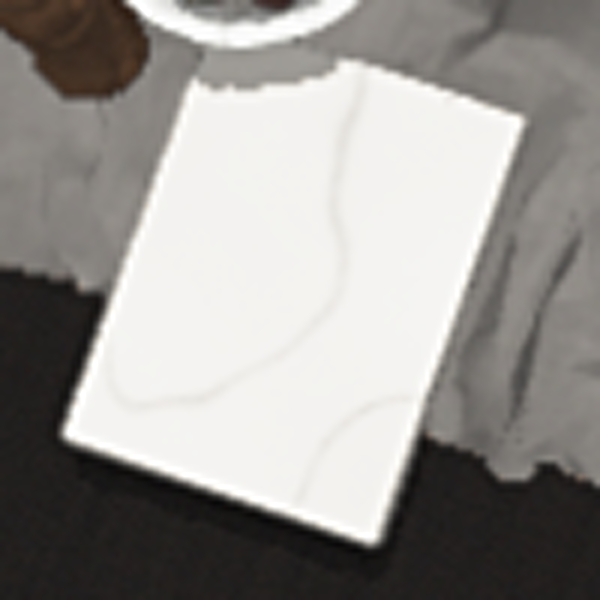

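```bash
cat > meas.py <<'E'
from h import *
def L(n): 
    d=np.load(n+'0.npz'); return {k:d[k] for k in d}
t=L('top'); s=L('scene')
def lines(f,mask,z):
    pts=cv2.findContours(mask,cv2.RETR_EXTERNAL,cv2.CHAIN_APPROX_NONE)[0]
    c=max(pts,key=cv2.contourArea)[:,0,:]
    return onz(f,c,z)
def rep(n,P):
    r=cv2.minAreaRect((P[:,:2]*1000).astype(np.float32)); print(n,r,cv2.boxPoints(r).round(1).tolist())
def wood(f,box):
    h=cv2.cvtColor(f['color'],cv2.COLOR_RGB2HSV); m=cv2.inRange(h,(8,50,120),(28,255,255)); o=np.zeros_like(m);x0,y0,x1,y1=box;o[y0:y1,x0:x1]=m[y0:y1,x0:x1];return o
def white(f,box):
    h=cv2.cvtColor(f['color'],cv2.COLOR_RGB2HSV); m=cv2.inRange(h,(0,0,200),(180,30,255)); o=np.zeros_like(m);x0,y0,x1,y1=box;o[y0:y1,x0:x1]=m[y0:y1,x0:x1];return o
if __name__=='__main__':
    rep('board top cam',lines(t,wood(t,(325,145,375,215)),.085))
    rep('slab top',lines(t,white(t,(165,125,255,225)),.034))
    rep('slab scene',lines(s,white(s,(150,225,255,300)),.034))
    rep('board scene',lines(s,wood(s,(265,160,330,200)),.085))
    # front face corners of dispenser wall tops via 2 views by hand
    u=np.array([[195,122],[345,120],[368,445],[218,452]])/7+[310,140]
    print(onz(t,u-0.43,.085).round(4))
    # scene crop: front ends rails
    v=np.array([[425,262],[520,163],[110,165],[200,97]])/8+[255,155]-.43
    print('walls scene z.09',onz(s,v,.09).round(4))
    w=np.array([[190,458],[405,450],[378,103],[165,115]])/7+[310,140]-.43
    print('walls top z.09',onz(t,w,.09).round(4))
E
python3 meas.py
```

```text
board top cam ((604.858642578125, -199.70472717285156), (110.95289611816406, 50.96987533569336), 3.8653712272644043) [[547.7999877929688, -178.0], [551.2000122070312, -228.89999389648438], [661.9000244140625, -221.39999389648438], [658.5, -170.5]]
slab top ((633.846435546875, 144.47607421875), (138.45484924316406, 188.93511962890625), 71.54170227050781) [[522.2999877929688, 108.69999694824219], [701.5, 48.900001525878906], [745.4000244140625, 180.1999969482422], [566.2000122070312, 240.10000610351562]]
slab scene ((630.7844848632812, 148.1897430419922), (139.22036743164062, 189.04823303222656), 71.55021667480469) [[519.0999755859375, 112.0999984741211], [698.4000244140625, 52.20000076293945], [742.5, 184.3000030517578], [563.0999755859375, 244.10000610351562]]
board scene ((596.6859130859375, -201.00502014160156), (62.060306549072266, 131.5855255126953), 83.51895904541016) [[527.7999877929688, -224.39999389648438], [658.5999755859375, -239.3000030517578], [665.5999755859375, -177.60000610351562], [534.7999877929688, -162.6999969482422]]
[[ 0.6606 -0.1709  0.085 ]
 [ 0.6619 -0.2222  0.085 ]
 [ 0.5508 -0.2294  0.085 ]
 [ 0.5479 -0.1785  0.085 ]]
walls scene z.09 [[ 0.5421 -0.1637  0.09  ]
 [ 0.5497 -0.2374  0.09  ]
 [ 0.6614 -0.1657  0.09  ]
 [ 0.6637 -0.2225  0.09  ]]
walls top z.09 [[ 0.5454 -0.1684  0.09  ]
 [ 0.5487 -0.2411  0.09  ]
 [ 0.6669 -0.2326  0.09  ]
 [ 0.662  -0.1601  0.09  ]]
```

```bash
cat > go.py <<'E'
from h import *
import sys
from scipy.spatial.transform import Rotation as Ro
D=np.array([.605,-.2005]); DY=np.radians(3.9)
S=np.array([.6323,.1463]); SY=np.radians(-18.5)
def loc(o,y,p): 
    c,s=np.cos(y),np.sin(y); return o+np.array([c*p[0]-s*p[1],s*p[0]+c*p[1]])
def show(target=None,yaw=None):
    st=manip.state(); q=st['tool_rot']; R=Ro.from_quat([q[1],q[2],q[3],q[0]])
    p=st['tool_pos']; print('t',st['time'],'p',p.round(4),'F',st['contact_force'].round(2),'gw',round(st['gripper_width'],3),'yaw',np.degrees(np.arctan2(R.as_matrix()[1,0],R.as_matrix()[0,0])).round(2),'z',R.as_matrix()[:,2].round(4))
    c,s=np.cos(DY),np.sin(DY); d=p[:2]-D; print('disp frame',(c*d[0]+s*d[1]).round(4),(-s*d[0]+c*d[1]).round(4))
    if target is not None:
        c,s=np.cos(yaw),np.sin(yaw); G=Ro.from_matrix(np.array([[c,s,0],[s,-c,0],[0,0,-1]]))
        print('shift in current tool',R.inv().apply(np.array(target)-p).round(4),'in goal tool',G.inv().apply(np.array(target)-p).round(4),'rotvec deg',np.degrees((R.inv()*G).as_rotvec()).round(2))
E
python3 - <<'E'
from go import *
x=loc(D,DY,(.025,0)); show([*x,.15],DY)
E
```

```text
t 0.1 p [ 0.1508 -0.6059  0.2302] F [ 0.61 -0.15 -1.2 ] gw 0.999 yaw 13.97 z [-2.0e-04  1.9e-03 -1.0e+00]
disp frame -0.4807 -0.3736
shift in current tool [ 0.5632 -0.2793  0.0808] in goal tool [ 0.5057 -0.3736  0.0802] rotvec deg [-0.11 -0.   10.07]
```

Request:
move_arm(rows=[{"tx": 0, "ty": 0, "tz": 0, "ax": 0, "ay": 0, "az": 5, "jaw": 255}, {"tx": 0, "ty": 0, "tz": 0, "ax": 0, "ay": 0, "az": 5, "jaw": 255}, {"tx": 0.035, "ty": -0.026, "tz": 0, "ax": 0, "ay": 0, "az": 0, "jaw": 255}, {"tx": 0.035, "ty": -0.026, "tz": 0, "ax": 0, "ay": 0, "az": 0, "jaw": 255}, {"tx": 0.035, "ty": -0.026, "tz": 0, "ax": 0, "ay": 0, "az": 0, "jaw": 255}, {"tx": 0.035, "ty": -0.026, "tz": 0, "ax": 0, "ay": 0, "az": 0, "jaw": 255}, {"tx": 0.035, "ty": -0.026, "tz": 0, "ax": 0, "ay": 0, "az": 0, "jaw": 255}, {"tx": 0.035, "ty": -0.026, "tz": 0, "ax": 0, "ay": 0, "az": 0, "jaw": 255}, {"tx": 0.035, "ty": -0.026, "tz": 0, "ax": 0, "ay": 0, "az": 0, "jaw": 255}, {"tx": 0.035, "ty": -0.026, "tz": 0, "ax": 0, "ay": 0, "az": 0, "jaw": 255}, {"tx": 0.035, "ty": -0.026, "tz": 0, "ax": 0, "ay": 0, "az": 0, "jaw": 255}, {"tx": 0.035, "ty": -0.026, "tz": 0, "ax": 0, "ay": 0, "az": 0, "jaw": 255}])

```text
time: 1.3
tool_pos: [0.491, -0.3155, 0.2236]
tool_rot: [-0.005, 1.0, 0.025, -0.002]
contact_force: [-0.5, -1.4, 0.4]
gripper_width: 0.001
```

```bash
python3 - <<'E'
from go import *
x=loc(D,DY,(.025,0)); show([*x,.15],DY)
E
```

```text
t 1.3 p [ 0.491  -0.3155  0.2236] F [-0.46 -1.39  0.39] gw 0.001 yaw 2.9 z [-0.0048  0.0108 -0.9999]
disp frame -0.1216 -0.1069
shift in current tool [ 0.145  -0.1087  0.0742] in goal tool [ 0.1466 -0.1069  0.0736] rotvec deg [-0.63  0.24 -1.  ]
```

Request:
move_arm(rows=[{"tx": 0.03, "ty": -0.022, "tz": 0, "ax": 0, "ay": 0, "az": 0, "jaw": 255}, {"tx": 0.03, "ty": -0.022, "tz": 0, "ax": 0, "ay": 0, "az": 0, "jaw": 255}, {"tx": 0.03, "ty": -0.022, "tz": 0, "ax": 0, "ay": 0, "az": 0, "jaw": 255}, {"tx": 0.03, "ty": -0.022, "tz": 0.01, "ax": 0, "ay": 0, "az": 0, "jaw": 255}, {"tx": 0.015, "ty": -0.01, "tz": 0.02, "ax": -0.6, "ay": 0.2, "az": -1, "jaw": 255}, {"tx": 0, "ty": 0, "tz": 0.02, "ax": 0, "ay": 0, "az": 0, "jaw": 255}, {"tx": 0, "ty": 0, "tz": 0, "ax": 0, "ay": 0, "az": 0, "jaw": 255}])

```text
time: 2.0
tool_pos: [0.6281, -0.1985, 0.1691]
tool_rot: [-0.001, 0.999, 0.039, -0.002]
contact_force: [-0.3, 0.1, -0.2]
gripper_width: -0.004
```

```bash
python3 - <<'E'
from go import *
x=loc(D,DY,(.025,0)); show([*x,.095],DY)
grab('top','top1.png');f=grab('scene','scene1.png')
a=cv2.imread('pics/top1.png')[120:240,290:410]; cv2.imwrite('pics/c_top1.png',cv2.resize(a,None,fx=5,fy=5,interpolation=cv2.INTER_CUBIC))
show()
E
```

```text
t 2.0 p [ 0.6281 -0.1985  0.1691] F [-0.26  0.14 -0.19] gw -0.004 yaw 4.44 z [-0.0035  0.0029 -1.    ]
disp frame 0.0231 0.0004
shift in current tool [0.0021 0.0007 0.0741] in goal tool [0.0019 0.0004 0.0741] rotvec deg [-0.18  0.19  0.54]
t 2.1 p [ 0.6292 -0.1998  0.1727] F [ 0.31  0.66 -0.55] gw 0.001 yaw 4.38 z [ 1.4e-03  8.0e-04 -1.0e+00]
disp frame 0.0242 -0.001
```

View pics/c_top1.png

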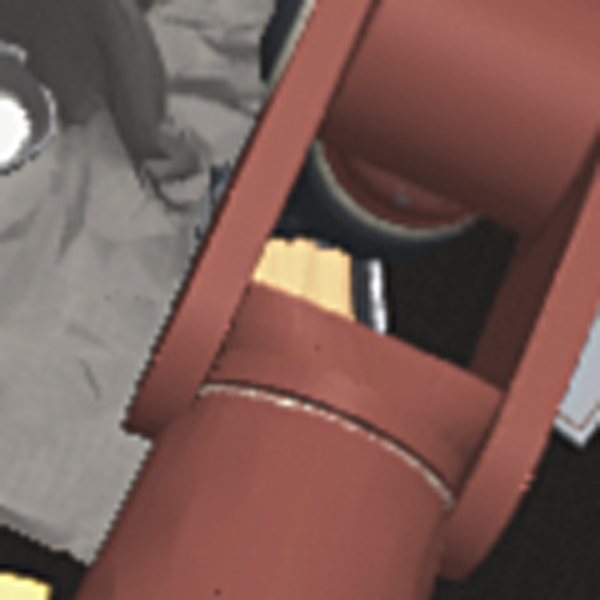

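View pics/scene1.png

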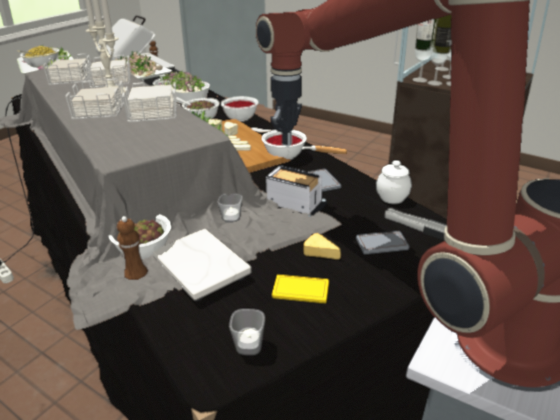

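The scene view shows the shut gripper above the dispenser at (290,130), and nothing has moved. In the top view the arm hides the fingers. I'll descend now.

Request:
move_arm(rows=[{"tx": 0, "ty": -0.001, "tz": 0.025, "ax": 0, "ay": 0, "az": 0.5, "jaw": 255}, {"tx": 0, "ty": 0, "tz": 0.025, "ax": 0, "ay": 0, "az": 0, "jaw": 255}, {"tx": 0, "ty": 0, "tz": 0.015, "ax": 0, "ay": 0, "az": 0, "jaw": 255}, {"tx": 0, "ty": 0, "tz": 0.005, "ax": 0, "ay": 0, "az": 0, "jaw": 255}, {"tx": 0, "ty": 0, "tz": 0, "ax": 0, "ay": 0, "az": 0, "jaw": 255}])

```text
time: 2.6
tool_pos: [0.6324, -0.2034, 0.1097]
tool_rot: [0.003, 0.999, 0.032, 0.006]
contact_force: [-0.3, -0.7, 0.8]
gripper_width: 0.001
```

```bash
python3 - <<'E'
from go import *
x=loc(D,DY,(.025,0)); show([*x,.085],DY)
E
```

```text
t 2.6 p [ 0.6324 -0.2034  0.1097] F [-0.26 -0.7   0.81] gw 0.001 yaw 3.62 z [ 0.0132 -0.005  -0.9999]
disp frame 0.0271 -0.0048
shift in current tool [-0.0025 -0.0049  0.0246] in goal tool [-0.0021 -0.0048  0.0247] rotvec deg [ 0.33 -0.73 -0.28]
```

Request:
move_arm(rows=[{"tx": -0.002, "ty": -0.005, "tz": 0.006, "ax": 0.3, "ay": -0.7, "az": -0.3, "jaw": 255}, {"tx": 0, "ty": 0, "tz": 0, "ax": 0, "ay": 0, "az": 0, "jaw": 255}])

```text
time: 2.8
tool_pos: [0.631, -0.1991, 0.1057]
tool_rot: [0.001, 0.999, 0.034, 0.001]
contact_force: [-0.5, -0.3, -0.7]
gripper_width: -0.006
```

```bash
python3 - <<'E'
from go import *
x=loc(D,DY,(.025,0)); show([*x,.085],DY)
E
```

```text
t 2.8 p [ 0.631  -0.1991  0.1057] F [-0.54 -0.26 -0.7 ] gw -0.006 yaw 3.91 z [ 0.0027 -0.0015 -1.    ]
disp frame 0.026 -0.0004
shift in current tool [-0.0011 -0.0004  0.0207] in goal tool [-0.001  -0.0004  0.0207] rotvec deg [ 0.09 -0.15  0.01]
```

Approaching contact gently.

Request:
move_arm(rows=[{"tx": 0, "ty": 0, "tz": 0.007, "ax": 0, "ay": 0, "az": 0, "jaw": 255}, {"tx": 0, "ty": 0, "tz": 0.005, "ax": 0, "ay": 0, "az": 0, "jaw": 255}, {"tx": 0, "ty": 0, "tz": 0.003, "ax": 0, "ay": 0, "az": 0, "jaw": 255}, {"tx": 0, "ty": 0, "tz": 0, "ax": 0, "ay": 0, "az": 0, "jaw": 255}])

```text
time: 3.2
tool_pos: [0.6322, -0.1994, 0.0915]
tool_rot: [0.001, 0.999, 0.034, 0.003]
contact_force: [0.2, -0.1, -0.5]
gripper_width: -0.0
```

```bash
python3 - <<'E'
from go import *
x=loc(D,DY,(.025,0)); show([*x,.085],DY)
E
```

```text
t 3.2 p [ 0.6322 -0.1994  0.0915] F [ 0.23 -0.13 -0.51] gw -0.0 yaw 3.94 z [ 0.0055 -0.0028 -1.    ]
disp frame 0.0272 -0.0007
shift in current tool [-0.0023 -0.0007  0.0065] in goal tool [-0.0022 -0.0007  0.0065] rotvec deg [ 0.18 -0.31  0.04]
```

Request:
move_arm(rows=[{"tx": -0.001, "ty": 0, "tz": 0.003, "ax": 0.2, "ay": -0.3, "az": 0, "jaw": 255}, {"tx": 0, "ty": 0, "tz": 0.002, "ax": 0, "ay": 0, "az": 0, "jaw": 255}])

```text
time: 3.4
tool_pos: [0.6314, -0.1995, 0.0864]
tool_rot: [-0.0, 0.999, 0.034, 0.0]
contact_force: [-0.2, -0.1, 0.1]
gripper_width: -0.001
```

Request:
move_arm(rows=[{"tx": 0, "ty": 0, "tz": 0.002, "ax": 0, "ay": 0, "az": 0, "jaw": 255}])

```text
time: 3.5
tool_pos: [0.6317, -0.1996, 0.0848]
tool_rot: [-0.0, 0.999, 0.034, 0.0]
contact_force: [-1.0, -0.1, 7.4]
gripper_width: -0.003
```

Request:
move_arm(rows=[{"tx": 0, "ty": 0, "tz": 0.0015, "ax": 0, "ay": 0, "az": 0, "jaw": 255}])

```text
time: 3.6
tool_pos: [0.6325, -0.2001, 0.085]
tool_rot: [0.0, 0.999, 0.034, 0.001]
contact_force: [-1.4, 0.4, 7.5]
gripper_width: -0.0
```

Request:
move_arm(rows=[{"tx": 0, "ty": 0, "tz": 0.002, "ax": 0, "ay": 0, "az": 0, "jaw": 255}])

```text
time: 3.7
tool_pos: [0.6333, -0.2005, 0.085]
tool_rot: [0.001, 0.999, 0.034, 0.002]
contact_force: [-2.9, 0.9, 7.7]
gripper_width: -0.005
```

Request:
move_arm(rows=[{"tx": -0.004, "ty": 0, "tz": 0.0015, "ax": 0, "ay": 0, "az": 0, "jaw": 255}])

```text
time: 3.8
tool_pos: [0.6308, -0.2011, 0.0851]
tool_rot: [0.001, 0.999, 0.034, 0.004]
contact_force: [1.3, 0.1, 3.1]
gripper_width: -0.001
```

Request:
move_arm(rows=[{"tx": 0, "ty": 0, "tz": 0.003, "ax": 0, "ay": 0, "az": 0, "jaw": 255}])

```text
time: 3.9
tool_pos: [0.6313, -0.2016, 0.0842]
tool_rot: [0.002, 0.999, 0.034, 0.004]
contact_force: [-3.4, 0.2, 9.5]
gripper_width: -0.005
```

Request:
move_arm(rows=[{"tx": -0.005, "ty": 0, "tz": 0.003, "ax": 0, "ay": 0, "az": 0, "jaw": 255}])

```text
time: 4.0
tool_pos: [0.6286, -0.2023, 0.0839]
tool_rot: [0.002, 0.999, 0.034, 0.007]
contact_force: [1.7, 3.3, 9.2]
gripper_width: -0.001
```

Request:
move_arm(rows=[{"tx": -0.005, "ty": 0, "tz": 0.003, "ax": 0, "ay": 0, "az": 0, "jaw": 255}])

```text
time: 4.1
tool_pos: [0.6259, -0.2027, 0.0839]
tool_rot: [0.003, 0.999, 0.034, 0.01]
contact_force: [1.7, 3.6, 8.8]
gripper_width: -0.001
```

```bash
python3 - <<'E'
from go import *
x=loc(D,DY,(.025,0)); show([*x,.085],DY)
E
```

```text
t 4.1 p [ 0.6259 -0.2027  0.0839] F [1.65 3.61 8.83] gw -0.001 yaw 3.93 z [ 0.0204 -0.0049 -0.9998]
disp frame 0.0207 -0.0036
shift in current tool [ 0.0043 -0.0036 -0.001 ] in goal tool [ 0.0043 -0.0036 -0.0011] rotvec deg [ 0.36 -1.15  0.03]
```

Request:
move_arm(rows=[{"tx": -0.006, "ty": -0.002, "tz": 0.003, "ax": 0.2, "ay": -0.6, "az": 0, "jaw": 255}])

```text
time: 4.2
tool_pos: [0.6222, -0.2021, 0.0841]
tool_rot: [0.003, 0.999, 0.034, 0.008]
contact_force: [1.8, -0.7, 9.0]
gripper_width: 0.003
```

Request:
move_arm(rows=[{"tx": -0.006, "ty": -0.002, "tz": 0.003, "ax": 0.2, "ay": -0.6, "az": 0, "jaw": 255}])

```text
time: 4.3
tool_pos: [0.6186, -0.2016, 0.0844]
tool_rot: [0.003, 0.999, 0.034, 0.006]
contact_force: [1.9, -0.2, 9.7]
gripper_width: -0.002
```

```bash
python3 - <<'E'
from go import *
x=loc(D,DY,(.025,0)); show([*x,.085],DY)
grab('scene','scene2.png')
a=cv2.imread('pics/scene2.png')[140:225,245:350]; cv2.imwrite('pics/c_scene2.png',cv2.resize(a,None,fx=7,fy=7,interpolation=cv2.INTER_CUBIC))
show()
E
```

```text
t 4.3 p [ 0.6186 -0.2016  0.0844] F [ 1.89 -0.23  9.68] gw -0.002 yaw 3.93 z [ 0.0119 -0.0046 -0.9999]
disp frame 0.0135 -0.0021
shift in current tool [ 0.0115 -0.002  -0.0005] in goal tool [ 0.0115 -0.0021 -0.0006] rotvec deg [ 0.31 -0.66  0.03]
t 4.35 p [ 0.6182 -0.2016  0.0844] F [ 0.68 -0.36  9.33] gw -0.003 yaw 3.93 z [ 0.0113 -0.0045 -0.9999]
disp frame 0.0131 -0.002
```

View pics/c_scene2.png

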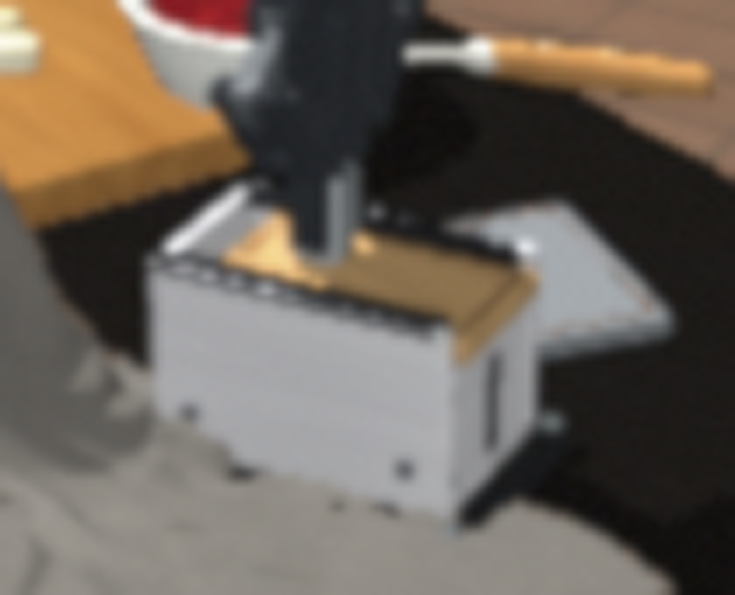

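The board is coming out: its front end is now ahead of the rail ends at crop (495,300), and the force is about 9 N. I'll continue in small rows.

Request:
move_arm(rows=[{"tx": -0.007, "ty": -0.001, "tz": 0.003, "ax": 0.1, "ay": -0.5, "az": 0, "jaw": 255}, {"tx": -0.007, "ty": -0.001, "tz": 0.003, "ax": 0.1, "ay": -0.4, "az": 0, "jaw": 255}])

```text
time: 4.55
tool_pos: [0.6092, -0.2026, 0.0851]
tool_rot: [0.004, 0.999, 0.034, 0.004]
contact_force: [2.1, 0.5, 6.5]
gripper_width: -0.003
```

Request:
move_arm(rows=[{"tx": -0.008, "ty": -0.001, "tz": 0.003, "ax": 0.1, "ay": -0.3, "az": 0, "jaw": 255}, {"tx": -0.008, "ty": -0.001, "tz": 0.003, "ax": 0.1, "ay": -0.3, "az": 0, "jaw": 255}])

```text
time: 4.75
tool_pos: [0.5977, -0.2037, 0.085]
tool_rot: [0.005, 0.999, 0.034, 0.005]
contact_force: [1.7, -0.7, 8.2]
gripper_width: -0.004
```

```bash
python3 - <<'E'
from go import *
x=loc(D,DY,(.025,0)); show([*x,.085],DY)
E
```

```text
t 4.75 p [ 0.5977 -0.2037  0.085 ] F [ 1.68 -0.75  8.16] gw -0.004 yaw 3.92 z [ 0.0102 -0.0095 -0.9999]
disp frame -0.0075 -0.0027
shift in current tool [ 0.0325 -0.0027  0.0003] in goal tool [ 0.0325 -0.0027  0.    ] rotvec deg [ 0.58 -0.55  0.02]
```

Request:
move_arm(rows=[{"tx": -0.008, "ty": -0.002, "tz": 0.0035, "ax": 0.3, "ay": -0.3, "az": 0, "jaw": 255}, {"tx": -0.008, "ty": -0.002, "tz": 0.0035, "ax": 0.3, "ay": -0.3, "az": 0, "jaw": 255}])

```text
time: 4.95
tool_pos: [0.5862, -0.2031, 0.0844]
tool_rot: [0.003, 0.999, 0.034, 0.006]
contact_force: [1.4, 0.3, 9.8]
gripper_width: -0.001
```

Request:
move_arm(rows=[{"tx": -0.008, "ty": -0.001, "tz": 0.0035, "ax": 0.3, "ay": -0.3, "az": 0, "jaw": 255}, {"tx": -0.006, "ty": -0.001, "tz": 0.0035, "ax": 0.3, "ay": -0.3, "az": 0, "jaw": 255}])

```text
time: 5.15
tool_pos: [0.5768, -0.2042, 0.0838]
tool_rot: [0.001, 0.999, 0.034, 0.007]
contact_force: [1.5, -0.2, 9.7]
gripper_width: 0.0
```

```bash
python3 - <<'E'
from go import *
x=loc(D,DY,(.025,0)); show([*x,.085],DY)
grab('scene','scene3.png')
a=cv2.imread('pics/scene3.png')[140:225,245:350]; cv2.imwrite('pics/c_scene3.png',cv2.resize(a,None,fx=7,fy=7,interpolation=cv2.INTER_CUBIC))
show()
E
```

```text
t 5.15 p [ 0.5768 -0.2042  0.0838] F [ 1.45 -0.2   9.68] gw 0.0 yaw 3.91 z [ 1.370e-02 -7.000e-04 -9.999e-01]
disp frame -0.0284 -0.0018
shift in current tool [ 0.0534 -0.0018 -0.0004] in goal tool [ 0.0534 -0.0018 -0.0012] rotvec deg [ 0.09 -0.78  0.01]
t 5.2 p [ 0.5763 -0.2043  0.0837] F [ 1.08 -0.08  9.08] gw 0.003 yaw 3.9 z [ 1.310e-02 -6.000e-04 -9.999e-01]
disp frame -0.0289 -0.0018
```

View pics/c_scene3.png

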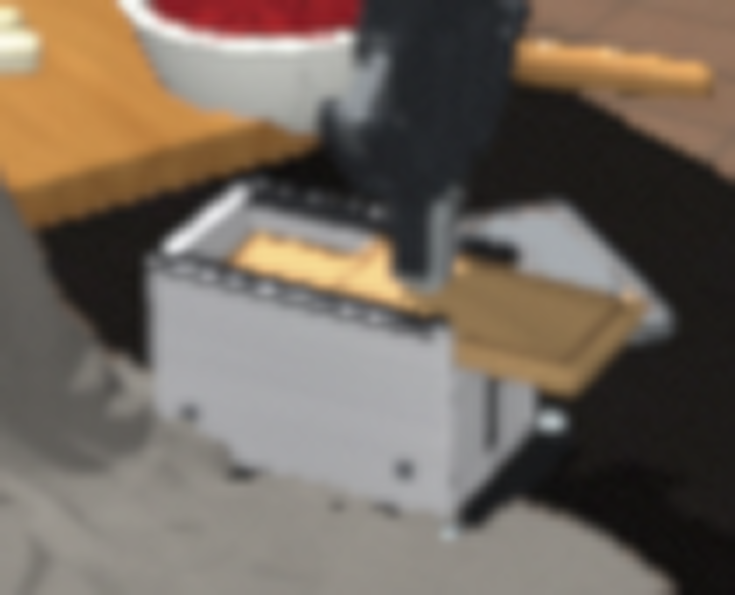

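```bash
python3 - <<'E'
from go import *
d=np.load('scene0.npz'); f={k:d[k] for k in d}
uv=np.array([[568,372],[643,300],[570,388],[350,275],[380,240]])/7+[245,140]-.43
for z in (.084,.084,.074,.084,.084)[:1]:
    P=onz(f,uv,.084); P[2]=onz(f,uv[2:3],.074)[0]
c,s=np.cos(DY),np.sin(DY)
for p in P: d=p[:2]-D; print((c*d[0]+s*d[1]).round(4),(-s*d[0]+c*d[1]).round(4))
E
```

```text
-0.1066 0.0348
-0.1084 -0.0266
-0.105 0.0286
-0.0055 0.0067
-0.0023 -0.0235
```

Request:
move_arm(rows=[{"tx": -0.008, "ty": -0.001, "tz": 0.003, "ax": 0.1, "ay": -0.6, "az": 0, "jaw": 255}, {"tx": -0.008, "ty": -0.001, "tz": 0.003, "ax": 0, "ay": -0.4, "az": 0, "jaw": 255}])

```text
time: 5.4
tool_pos: [0.5653, -0.2058, 0.0842]
tool_rot: [0.003, 0.999, 0.034, 0.004]
contact_force: [1.8, 0.0, 9.4]
gripper_width: -0.0
```

```bash
python3 - <<'E'
from go import *
show()
E
```

```text
t 5.4 p [ 0.5653 -0.2058  0.0842] F [1.79 0.   9.43] gw -0.0 yaw 3.88 z [ 0.0086 -0.0058 -0.9999]
disp frame -0.04 -0.0026
```

Slid about 61 mm. I'll lift off, open, and move over the part that sticks out.

Request:
move_arm(rows=[{"tx": 0, "ty": 0, "tz": -0.006, "ax": 0, "ay": 0, "az": 0, "jaw": 255}, {"tx": 0, "ty": 0, "tz": -0.02, "ax": 0, "ay": 0, "az": 0, "jaw": 255}, {"tx": 0, "ty": 0, "tz": -0.03, "ax": 0, "ay": 0, "az": 0, "jaw": 255}, {"tx": -0.02, "ty": 0, "tz": -0.02, "ax": 0, "ay": 0, "az": 0, "jaw": 0}, {"tx": -0.03, "ty": 0, "tz": 0, "ax": 0, "ay": 0, "az": 0, "jaw": 0}, {"tx": 0, "ty": 0, "tz": 0, "ax": 0, "ay": 0, "az": 0, "jaw": 0}, {"tx": 0, "ty": 0, "tz": 0, "ax": 0, "ay": 0, "az": 0, "jaw": 0}])

```text
time: 6.1
tool_pos: [0.512, -0.2085, 0.1619]
tool_rot: [0.003, 0.999, 0.034, 0.003]
contact_force: [0.1, 0.8, 0.2]
gripper_width: 0.678
```

```bash
python3 - <<'E'
from go import *
x=loc(D,DY,(-.093,0)); show([*x,.1],DY)
f=grab('scene','scene4.png');t=grab('top','top4.png')
a=cv2.imread('pics/scene4.png')[140:225,245:350]; cv2.imwrite('pics/c_scene4.png',cv2.resize(a,None,fx=7,fy=7,interpolation=cv2.INTER_CUBIC))
a=cv2.imread('pics/top4.png')[140:260,290:410]; cv2.imwrite('pics/c_top4.png',cv2.resize(a,None,fx=5,fy=5,interpolation=cv2.INTER_CUBIC))
show([*x,.1],DY)
E
```

```text
t 6.1 p [ 0.512  -0.2085  0.1619] F [0.11 0.84 0.19] gw 0.678 yaw 3.88 z [ 0.0066 -0.0053 -1.    ]
disp frame -0.0933 -0.0017
shift in current tool [-0.0001 -0.002   0.0618] in goal tool [ 0.0003 -0.0017  0.0619] rotvec deg [ 0.33 -0.36 -0.03]
t 6.2 p [ 0.512  -0.2083  0.1611] F [-0.2  -0.01  0.15] gw 0.846 yaw 3.91 z [ 0.0051 -0.0046 -1.    ]
disp frame -0.0933 -0.0015
shift in current tool [-0.     -0.0018  0.0611] in goal tool [ 0.0003 -0.0015  0.0611] rotvec deg [ 0.28 -0.28  0.01]
```

View pics/c_scene4.png

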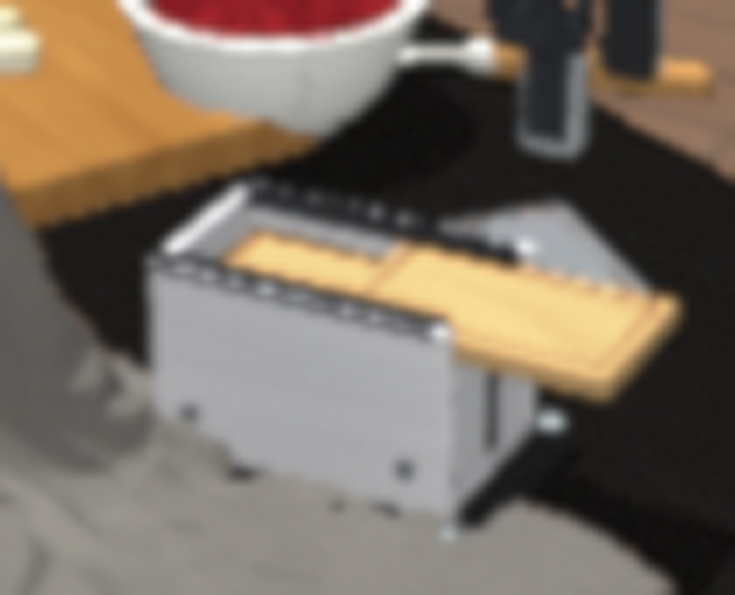

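View pics/c_top4.png

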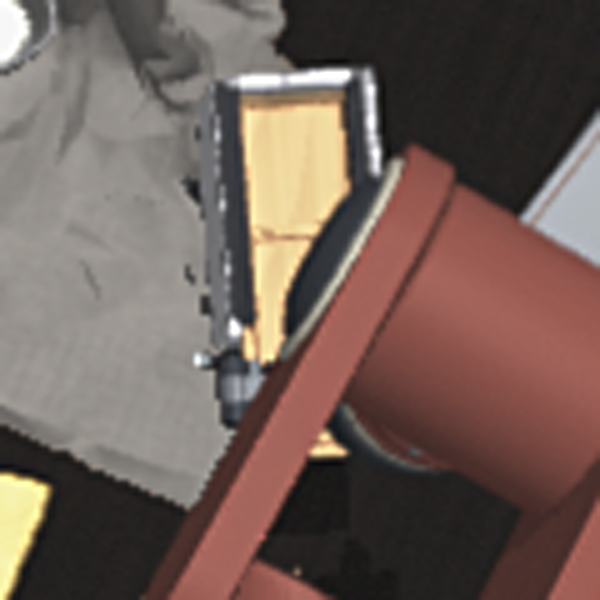

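```bash
python3 - <<'E'
from go import *
c,s=np.cos(DY),np.sin(DY)
def pr(P):
  for p in P: d=p[:2]-D; print((c*d[0]+s*d[1]).round(4),(-s*d[0]+c*d[1]).round(4))
d=np.load('scene0.npz'); f={k:d[k] for k in d}; d=np.load('top0.npz'); t={k:d[k] for k in d}
pr(onz(f,np.array([[612,384],[682,300],[372,280],[395,243]])/7+[245,140]-.43,.085)); print()
pr(onz(t,np.array([[345,457],[320,459],[252,238],[308,236]])/5+[290,140]-.4,.085))
E
```

```text
-0.1243 0.0369
-0.1216 -0.0316
-0.0153 0.008
-0.0093 -0.0223

-0.1213 -0.0121
-0.1215 -0.0002
-0.0151 0.0247
-0.0157 -0.0019
```

Request:
move_arm(rows=[{"tx": 0, "ty": -0.002, "tz": 0.02, "ax": 0.3, "ay": -0.3, "az": 0, "jaw": 0}, {"tx": 0, "ty": 0, "tz": 0.02, "ax": 0, "ay": 0, "az": 0, "jaw": 0}, {"tx": 0, "ty": 0, "tz": 0.01, "ax": 0, "ay": 0, "az": 0, "jaw": 0}, {"tx": 0, "ty": 0, "tz": 0, "ax": 0, "ay": 0, "az": 0, "jaw": 0}])

```text
time: 6.6
tool_pos: [0.5126, -0.2051, 0.1046]
tool_rot: [-0.002, 0.999, 0.035, -0.002]
contact_force: [0.2, -0.3, -0.8]
gripper_width: 0.998
```

```bash
python3 - <<'E'
from go import *
x=loc(D,DY,(-.093,0)); show([*x,.071],DY)
E
```

```text
t 6.6 p [ 0.5126 -0.2051  0.1046] F [ 0.25 -0.34 -0.83] gw 0.998 yaw 3.98 z [-0.0043  0.0032 -1.    ]
disp frame -0.0925 0.0017
shift in current tool [-0.0004  0.0018  0.0336] in goal tool [-0.0005  0.0017  0.0336] rotvec deg [-0.2   0.23  0.08]
```

Request:
move_arm(rows=[{"tx": -0.001, "ty": 0.001, "tz": 0.015, "ax": -0.2, "ay": 0.2, "az": 0, "jaw": 0}, {"tx": 0, "ty": 0, "tz": 0.007, "ax": 0, "ay": 0, "az": 0, "jaw": 0}, {"tx": 0, "ty": 0, "tz": 0, "ax": 0, "ay": 0, "az": 0, "jaw": 0}])

```text
time: 6.9
tool_pos: [0.5119, -0.2057, 0.0807]
tool_rot: [-0.001, 0.999, 0.035, -0.001]
contact_force: [0.3, -0.1, 0.1]
gripper_width: 0.999
```

```bash
python3 - <<'E'
from go import *
x=loc(D,DY,(-.093,0)); show([*x,.071],DY)
E
```

```text
t 6.9 p [ 0.5119 -0.2057  0.0807] F [ 0.32 -0.1   0.08] gw 0.999 yaw 4.01 z [-0.0022  0.0012 -1.    ]
disp frame -0.0932 0.0011
shift in current tool [0.0002 0.0012 0.0097] in goal tool [0.0002 0.0011 0.0097] rotvec deg [-0.08  0.12  0.11]
```

Request:
move_arm(rows=[{"tx": 0, "ty": 0.001, "tz": 0.008, "ax": -0.1, "ay": 0.1, "az": 0.1, "jaw": 0}, {"tx": 0, "ty": 0, "tz": 0.001, "ax": 0, "ay": 0, "az": 0, "jaw": 0}, {"tx": 0, "ty": 0, "tz": 0, "ax": 0, "ay": 0, "az": 0, "jaw": 0}])

```text
time: 7.2
tool_pos: [0.5132, -0.2073, 0.0726]
tool_rot: [0.001, 0.999, 0.034, 0.001]
contact_force: [0.6, -0.6, 0.2]
gripper_width: 1.003
```

```bash
python3 - <<'E'
from go import *
x=loc(D,DY,(-.093,0)); show([*x,.071],DY)
f=grab('scene','scene5.png')
a=cv2.imread('pics/scene5.png')[140:225,265:370]; cv2.imwrite('pics/c_scene5.png',cv2.resize(a,None,fx=7,fy=7,interpolation=cv2.INTER_CUBIC))
E
```

```text
t 7.2 p [ 0.5132 -0.2073  0.0726] F [ 0.56 -0.65  0.17] gw 1.003 yaw 3.91 z [ 0.0018 -0.0016 -1.    ]
disp frame -0.0921 -0.0005
shift in current tool [-0.0009 -0.0005  0.0016] in goal tool [-0.0009 -0.0005  0.0016] rotvec deg [ 0.1  -0.09  0.01]
```

View pics/c_scene5.png

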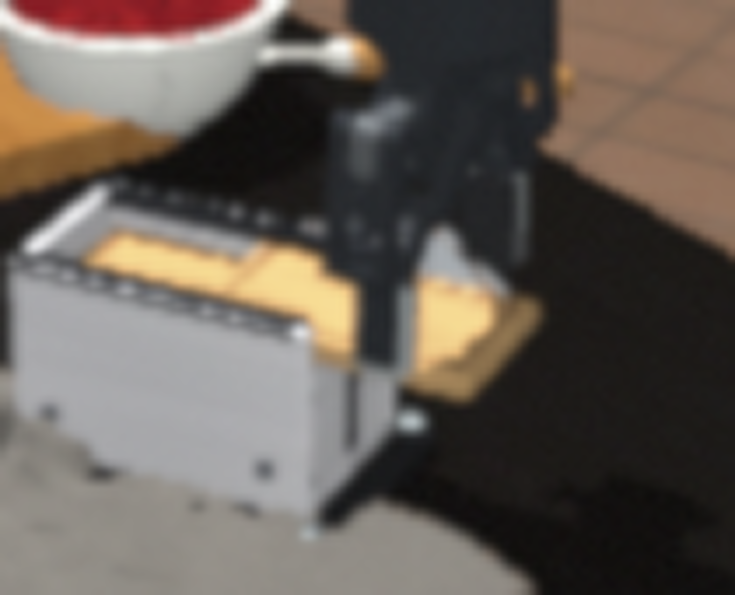

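The near finger stands beside the board's left long side at crop (385,360). Closing.

Request:
move_arm(rows=[{"tx": -0.001, "ty": 0, "tz": 0.002, "ax": 0, "ay": 0, "az": 0, "jaw": 0}, {"tx": 0, "ty": 0, "tz": 0, "ax": 0, "ay": 0, "az": 0, "jaw": 80}, {"tx": 0, "ty": 0, "tz": 0, "ax": 0, "ay": 0, "az": 0, "jaw": 120}, {"tx": 0, "ty": 0, "tz": 0, "ax": 0, "ay": 0, "az": 0, "jaw": 255}, {"tx": 0, "ty": 0, "tz": 0, "ax": 0, "ay": 0, "az": 0, "jaw": 255}, {"tx": 0, "ty": 0, "tz": 0, "ax": 0, "ay": 0, "az": 0, "jaw": 255}])

```text
time: 7.85
tool_pos: [0.5128, -0.2076, 0.0724]
tool_rot: [0.001, 0.999, 0.034, 0.002]
contact_force: [-0.2, 0.3, 1.6]
gripper_width: 0.727
```

```bash
python3 - <<'E'
from go import *
x=loc(D,DY,(-.093,0)); show([*x,.071],DY)
f=grab('scene','scene6.png')
a=cv2.imread('pics/scene6.png')[140:225,265:370]; cv2.imwrite('pics/c_scene6.png',cv2.resize(a,None,fx=7,fy=7,interpolation=cv2.INTER_CUBIC))
E
```

```text
t 7.85 p [ 0.5128 -0.2076  0.0724] F [-0.2   0.32  1.63] gw 0.727 yaw 3.92 z [ 0.0036 -0.0025 -1.    ]
disp frame -0.0925 -0.0008
shift in current tool [-0.0005 -0.0008  0.0014] in goal tool [-0.0005 -0.0008  0.0014] rotvec deg [ 0.16 -0.2   0.02]
```

View pics/c_scene6.png

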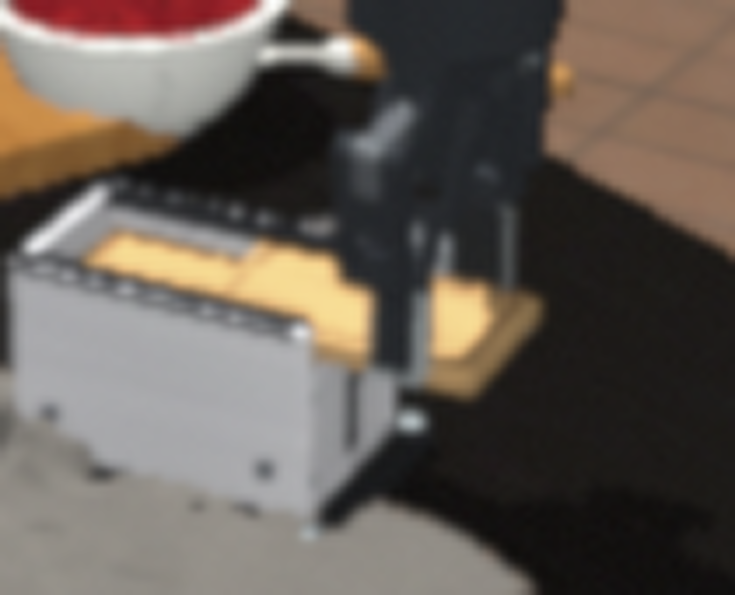

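Gripped at an opening of 0.727. I'll draw it straight out.

Request:
move_arm(rows=[{"tx": -0.01, "ty": 0, "tz": 0, "ax": 0, "ay": 0, "az": 0, "jaw": 255}, {"tx": -0.012, "ty": 0, "tz": 0, "ax": 0, "ay": 0, "az": 0, "jaw": 255}])

```text
time: 8.1
tool_pos: [0.4918, -0.2091, 0.0724]
tool_rot: [0.002, 0.999, 0.035, 0.004]
contact_force: [2.4, 0.0, -1.0]
gripper_width: 0.723
```

```bash
python3 - <<'E'
from go import *
x=loc(D,DY,(-.17,0)); show([*x,.0725],DY)
E
```

```text
t 8.1 p [ 0.4918 -0.2091  0.0724] F [ 2.42  0.02 -1.  ] gw 0.723 yaw 3.97 z [ 0.0076 -0.0028 -1.    ]
disp frame -0.1135 -0.0009
shift in current tool [-0.0565 -0.001  -0.0005] in goal tool [-0.0565 -0.0009 -0.0001] rotvec deg [ 0.19 -0.42  0.07]
```

Request:
move_arm(rows=[{"tx": -0.012, "ty": -0.001, "tz": 0, "ax": 0.1, "ay": -0.4, "az": 0, "jaw": 255}, {"tx": -0.012, "ty": 0, "tz": 0, "ax": 0, "ay": -0.2, "az": 0, "jaw": 255}])

```text
time: 8.3
tool_pos: [0.4662, -0.2101, 0.0726]
tool_rot: [0.001, 0.999, 0.035, -0.001]
contact_force: [0.7, -0.0, -0.5]
gripper_width: 0.728
```

```bash
python3 - <<'E'
from go import *
x=loc(D,DY,(-.17,0)); show([*x,.0725],DY)
E
```

```text
t 8.3 p [ 0.4662 -0.2101  0.0726] F [ 0.75 -0.01 -0.46] gw 0.728 yaw 3.96 z [-0.0019 -0.0026 -1.    ]
disp frame -0.1392 -0.0002
shift in current tool [-0.0308 -0.0002  0.0002] in goal tool [-0.0308 -0.0002  0.0001] rotvec deg [0.14 0.12 0.06]
```

Request:
move_arm(rows=[{"tx": -0.012, "ty": 0, "tz": 0, "ax": 0, "ay": 0, "az": 0, "jaw": 255}, {"tx": -0.012, "ty": 0, "tz": 0, "ax": 0, "ay": 0, "az": 0, "jaw": 255}, {"tx": -0.008, "ty": 0, "tz": 0, "ax": 0, "ay": 0, "az": 0, "jaw": 255}, {"tx": 0, "ty": 0, "tz": 0, "ax": 0, "ay": 0, "az": 0, "jaw": 255}])

```text
time: 8.7
tool_pos: [0.4267, -0.2118, 0.0711]
tool_rot: [0.0, 0.999, 0.034, -0.004]
contact_force: [-0.2, 0.1, -0.4]
gripper_width: 0.726
```

```bash
python3 - <<'E'
from go import *
x=loc(D,DY,(-.17,0)); show([*x,.0725],DY)
f=grab('scene','scene7.png')
a=cv2.imread('pics/scene7.png')[140:240,265:395]; cv2.imwrite('pics/c_scene7.png',cv2.resize(a,None,fx=6,fy=6,interpolation=cv2.INTER_CUBIC))
E
```

```text
t 8.7 p [ 0.4267 -0.2118  0.0711] F [-0.23  0.11 -0.44] gw 0.726 yaw 3.87 z [-0.0087 -0.001  -1.    ]
disp frame -0.1787 0.0008
shift in current tool [ 0.0087  0.0008 -0.0015] in goal tool [ 0.0087  0.0008 -0.0014] rotvec deg [ 0.02  0.5  -0.03]
```

View pics/c_scene7.png

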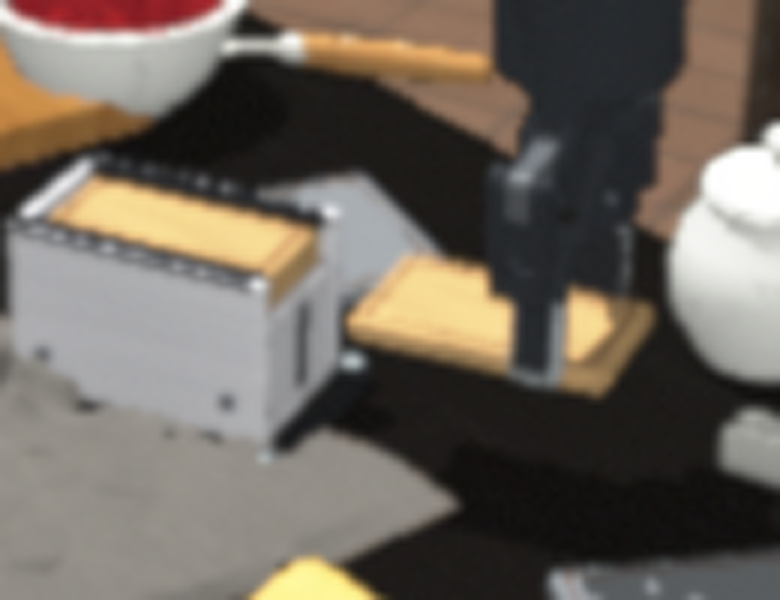

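The board is free and level, and the next one has risen under the rails at crop (190,225). I'll lift straight up, then carry it.

Request:
move_arm(rows=[{"tx": 0, "ty": 0, "tz": -0.02, "ax": 0, "ay": 0.5, "az": 0, "jaw": 255}, {"tx": 0, "ty": 0, "tz": -0.03, "ax": 0, "ay": 0, "az": 0, "jaw": 255}, {"tx": 0, "ty": 0, "tz": -0.03, "ax": 0, "ay": 0, "az": 0, "jaw": 255}, {"tx": 0, "ty": 0, "tz": -0.03, "ax": 0, "ay": 0, "az": 0, "jaw": 255}, {"tx": 0, "ty": 0, "tz": 0, "ax": 0, "ay": 0, "az": 0, "jaw": 255}])

```text
time: 9.25
tool_pos: [0.4269, -0.2113, 0.1836]
tool_rot: [-0.001, 0.999, 0.034, -0.001]
contact_force: [0.0, -0.4, -0.3]
gripper_width: 0.723
```

```bash
python3 - <<'E'
from go import *
x=loc(S,SY,(-.026,0)); show([*x,.18],SY)
E
```

```text
t 9.25 p [ 0.4269 -0.2113  0.1836] F [ 0.02 -0.4  -0.34] gw 0.723 yaw 3.9 z [-0.0022  0.0019 -1.    ]
disp frame -0.1784 0.0013
shift in current tool [ 0.2052 -0.3527  0.0039] in goal tool [ 0.0553 -0.4043  0.0036] rotvec deg [-0.09  0.14 22.4 ]
```

Request:
move_arm(rows=[{"tx": 0.008, "ty": -0.02, "tz": 0, "ax": 0, "ay": 0, "az": 2, "jaw": 255}, {"tx": 0.012, "ty": -0.032, "tz": 0, "ax": 0, "ay": 0, "az": 2.2, "jaw": 255}, {"tx": 0.012, "ty": -0.032, "tz": 0, "ax": 0, "ay": 0, "az": 2.2, "jaw": 255}, {"tx": 0.012, "ty": -0.032, "tz": 0, "ax": 0, "ay": 0, "az": 2.2, "jaw": 255}, {"tx": 0.012, "ty": -0.032, "tz": 0, "ax": 0, "ay": 0, "az": 2.2, "jaw": 255}, {"tx": 0.012, "ty": -0.032, "tz": 0, "ax": 0, "ay": 0, "az": 2.2, "jaw": 255}])

```text
time: 9.85
tool_pos: [0.5027, -0.0312, 0.1799]
tool_rot: [-0.0, 0.996, -0.088, -0.002]
contact_force: [0.6, 0.3, 0.4]
gripper_width: 0.727
```

```bash
python3 - <<'E'
from go import *
x=loc(S,SY,(-.026,0)); show([*x,.18],SY)
E
```

```text
t 9.85 p [ 0.5027 -0.0312  0.1799] F [0.58 0.26 0.4 ] gw 0.727 yaw -10.05 z [-0.0043  0.001  -1.    ]
disp frame -0.0905 0.1759
shift in current tool [ 0.0709 -0.2012 -0.0004] in goal tool [ 4.060e-02 -2.094e-01 -1.000e-04] rotvec deg [0.   0.25 8.45]
```

Request:
move_arm(rows=[{"tx": 0.01, "ty": -0.028, "tz": 0, "ax": 0, "ay": 0.2, "az": 1.5, "jaw": 255}, {"tx": 0.01, "ty": -0.032, "tz": 0, "ax": 0, "ay": 0, "az": 2, "jaw": 255}, {"tx": 0.009, "ty": -0.032, "tz": 0, "ax": 0, "ay": 0, "az": 2, "jaw": 255}, {"tx": 0.008, "ty": -0.032, "tz": 0, "ax": 0, "ay": 0, "az": 1, "jaw": 255}, {"tx": 0.007, "ty": -0.03, "tz": 0, "ax": 0, "ay": 0, "az": 0.5, "jaw": 255}, {"tx": 0.004, "ty": -0.02, "tz": 0, "ax": 0, "ay": 0, "az": 0, "jaw": 255}, {"tx": 0, "ty": 0, "tz": 0, "ax": 0, "ay": 0, "az": 0, "jaw": 255}])

```text
time: 10.55
tool_pos: [0.5927, 0.1384, 0.169]
tool_rot: [0.0, 0.989, -0.148, -0.006]
contact_force: [-0.3, -1.7, -1.5]
gripper_width: 0.724
```

```bash
python3 - <<'E'
from go import *
x=loc(S,SY,(-.026,0)); show([*x,.12],SY)
f=grab('scene','scene8.png');t=grab('top','top8.png')
for n,b in(('scene',(130,140,270,300)),('top',(150,110,290,250))):
    a=cv2.imread('pics/%s8.png'%n)[b[1]:b[3],b[0]:b[2]]; cv2.imwrite('pics/c_%s8.png'%n,cv2.resize(a,None,fx=3.7,fy=3.7,interpolation=cv2.INTER_CUBIC))
show([*x,.12],SY)
E
```

```text
t 10.55 p [0.5927 0.1384 0.169 ] F [-0.27 -1.72 -1.51] gw 0.724 yaw -16.99 z [-0.012   0.001  -0.9999]
disp frame 0.0108 0.339
shift in current tool [ 0.0102 -0.0199  0.0488] in goal tool [ 0.0091 -0.02    0.049 ] rotvec deg [0.15 0.67 1.51]
t 10.65 p [0.5917 0.1365 0.1689] F [ 0.8   0.05 -2.42] gw 0.728 yaw -17.09 z [-1.300e-02  1.000e-04 -9.999e-01]
disp frame 0.0097 0.3371
shift in current tool [ 0.0105 -0.0221  0.0487] in goal tool [ 0.0093 -0.0222  0.0489] rotvec deg [0.22 0.71 1.41]
```

View pics/c_scene8.png

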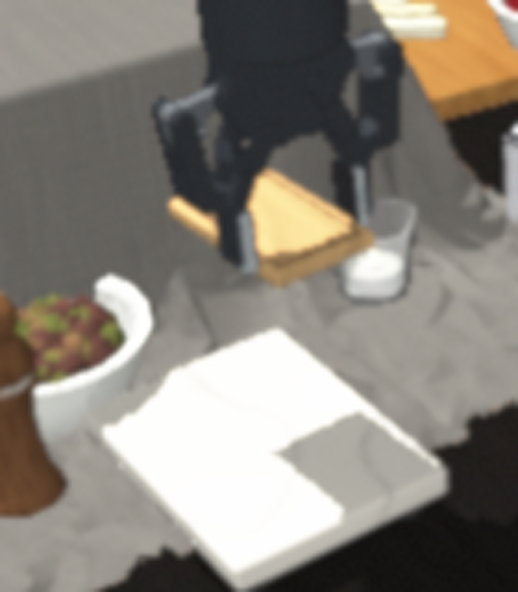

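View pics/c_top8.png

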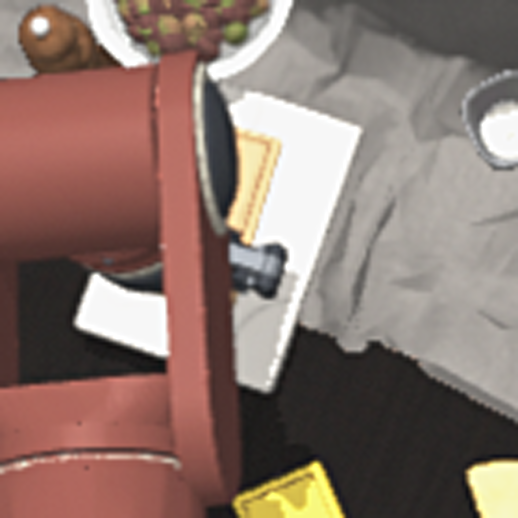

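Held level over the slab: board at scene crop (270,240), slab clear. Aligning and lowering.

Request:
move_arm(rows=[{"tx": 0.006, "ty": -0.012, "tz": 0.01, "ax": 0.2, "ay": 0.7, "az": 1.3, "jaw": 255}, {"tx": 0.004, "ty": -0.009, "tz": 0.02, "ax": 0, "ay": 0, "az": 0, "jaw": 255}, {"tx": 0, "ty": 0, "tz": 0.015, "ax": 0, "ay": 0, "az": 0, "jaw": 255}, {"tx": 0, "ty": 0, "tz": 0, "ax": 0, "ay": 0, "az": 0, "jaw": 255}, {"tx": 0, "ty": 0, "tz": 0, "ax": 0, "ay": 0, "az": 0, "jaw": 255}])

```text
time: 11.15
tool_pos: [0.606, 0.1486, 0.1212]
tool_rot: [0.001, 0.987, -0.163, -0.001]
contact_force: [0.3, -0.3, -0.0]
gripper_width: 0.725
```

```bash
python3 - <<'E'
from go import *
x=loc(S,SY,(-.026,0)); show([*x,.07],SY)
E
```

```text
t 11.15 p [0.606  0.1486 0.1212] F [ 0.32 -0.28 -0.05] gw 0.725 yaw -18.71 z [-0.0021 -0.0027 -1.    ]
disp frame 0.0248 0.3482
shift in current tool [-0.0003 -0.0063  0.0511] in goal tool [-0.0003 -0.0062  0.0512] rotvec deg [ 0.18  0.07 -0.21]
```

Request:
move_arm(rows=[{"tx": 0, "ty": -0.005, "tz": 0.015, "ax": 0.2, "ay": 0.1, "az": -0.2, "jaw": 255}, {"tx": 0, "ty": 0, "tz": 0.015, "ax": 0, "ay": 0, "az": 0, "jaw": 255}, {"tx": 0, "ty": 0, "tz": 0.005, "ax": 0, "ay": 0, "az": 0, "jaw": 255}, {"tx": 0, "ty": 0, "tz": 0, "ax": 0, "ay": 0, "az": 0, "jaw": 255}, {"tx": 0, "ty": 0, "tz": 0, "ax": 0, "ay": 0, "az": 0, "jaw": 255}])

```text
time: 11.65
tool_pos: [0.6078, 0.1525, 0.0844]
tool_rot: [-0.0, 0.987, -0.161, 0.001]
contact_force: [0.1, -0.1, -0.2]
gripper_width: 0.727
```

```bash
python3 - <<'E'
from go import *
x=loc(S,SY,(-.026,0)); show([*x,.04],SY)
f=grab('scene','scene9.png');t=grab('top','top9.png')
for n,b in(('scene',(140,180,270,300)),('top',(150,110,270,230))):
    a=cv2.imread('pics/%s9.png'%n)[b[1]:b[3],b[0]:b[2]]; cv2.imwrite('pics/c_%s9.png'%n,cv2.resize(a,None,fx=5,fy=5,interpolation=cv2.INTER_CUBIC))
show([*x,.04],SY)
E
```

```text
t 11.65 p [0.6078 0.1525 0.0844] F [ 0.12 -0.05 -0.2 ] gw 0.727 yaw -18.57 z [ 2.3e-03  3.0e-04 -1.0e+00]
disp frame 0.0268 0.352
shift in current tool [-0.0009 -0.0019  0.0444] in goal tool [-0.0008 -0.0019  0.0444] rotvec deg [-0.06 -0.12 -0.07]
t 11.75 p [0.608  0.1525 0.0849] F [ 0.36  0.03 -1.36] gw 0.722 yaw -18.57 z [ 3.e-03  3.e-04 -1.e+00]
disp frame 0.0271 0.352
shift in current tool [-0.0012 -0.0017  0.0449] in goal tool [-0.001  -0.0018  0.0449] rotvec deg [-0.07 -0.16 -0.07]
```

View pics/c_scene9.png

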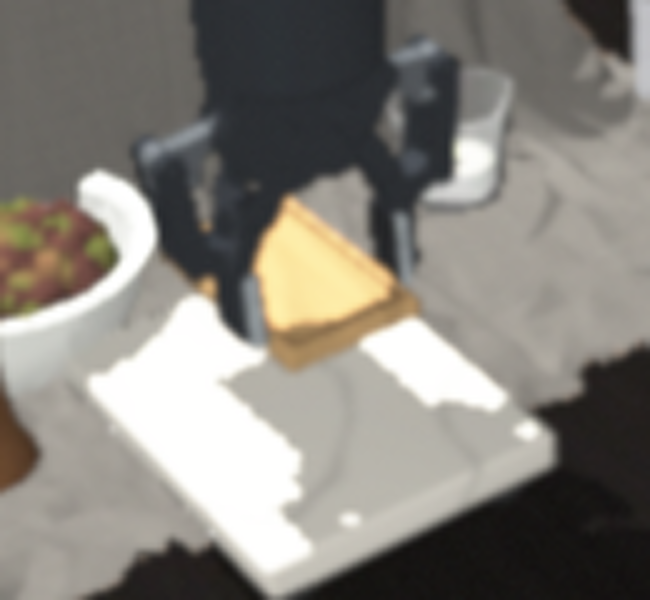

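View pics/c_top9.png

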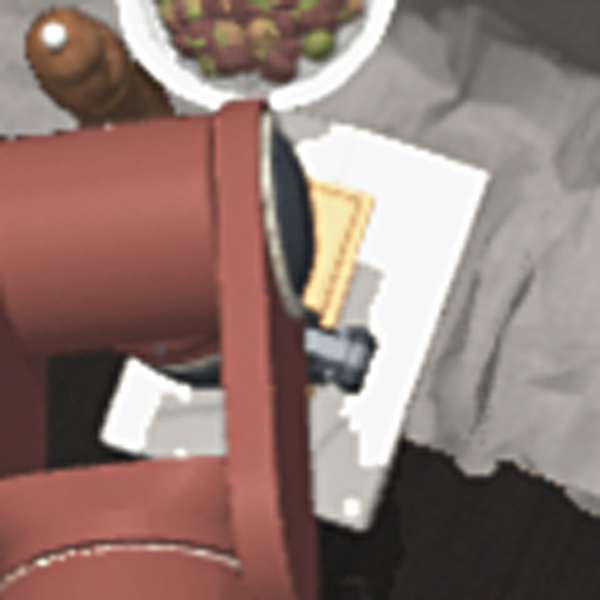

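```bash
python3 - <<'E'
from go import *
c,s=np.cos(SY),np.sin(SY)
def pr(P,S):
  for p in P: d=p[:2]-S; print((c*d[0]+s*d[1]).round(4),(-s*d[0]+c*d[1]).round(4))
d=np.load('scene0.npz'); f={k:d[k] for k in d}; d=np.load('top0.npz'); t={k:d[k] for k in d}
print('top');pr(onz(t,np.array([[375,198],[340,318]])/5+[150,110]-.4,.098),[.6338,.1445])
print('scene top/bottom edges');pr(onz(f,np.array([[275,335],[419,295]])/5+[140,180]-.4,.098),[.6308,.1482])
pr(onz(f,np.array([[292,368],[418,312]])/5+[140,180]-.4,.088),[.6308,.1482])
E
```

```text
top
0.0541 -0.0322
-0.0051 -0.0357
scene top/bottom edges
-0.038 0.0251
-0.051 -0.0357
-0.0495 0.0251
-0.0486 -0.0359
```

Request:
move_arm(rows=[{"tx": -0.001, "ty": -0.002, "tz": 0.014, "ax": -0.1, "ay": -0.2, "az": 0, "jaw": 255}, {"tx": 0, "ty": 0, "tz": 0.015, "ax": 0, "ay": 0, "az": 0, "jaw": 255}, {"tx": 0, "ty": 0, "tz": 0.008, "ax": 0, "ay": 0, "az": 0, "jaw": 255}, {"tx": 0, "ty": 0, "tz": 0, "ax": 0, "ay": 0, "az": 0, "jaw": 255}])

```text
time: 12.15
tool_pos: [0.6083, 0.1552, 0.0455]
tool_rot: [-0.0, 0.987, -0.161, 0.0]
contact_force: [0.3, -0.2, -0.4]
gripper_width: 0.723
```

```bash
python3 - <<'E'
from go import *
x=loc(S,SY,(-.026,0)); show([*x,.034],SY)
E
```

```text
t 12.15 p [0.6083 0.1552 0.0455] F [ 0.3  -0.18 -0.43] gw 0.723 yaw -18.56 z [ 3.e-04  0.e+00 -1.e+00]
disp frame 0.0275 0.3546
shift in current tool [-0.0004  0.0008  0.0115] in goal tool [-0.0004  0.0008  0.0115] rotvec deg [-0.01 -0.02 -0.06]
```

```bash
python3 - <<'E'
from go import *
f=grab('scene','scene10.png');t=grab('top','top10.png')
for n,b in(('scene',(140,180,270,300)),('top',(150,110,270,230))):
    a=cv2.imread('pics/%s10.png'%n)[b[1]:b[3],b[0]:b[2]]; cv2.imwrite('pics/c_%s10.png'%n,cv2.resize(a,None,fx=5,fy=5,interpolation=cv2.INTER_CUBIC))
E
```

```text
(no output)
```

View pics/c_scene10.png

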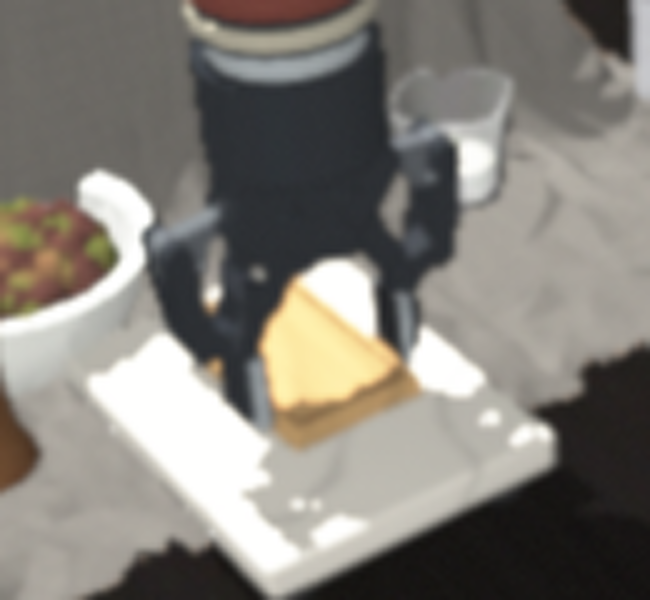

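View pics/c_top10.png

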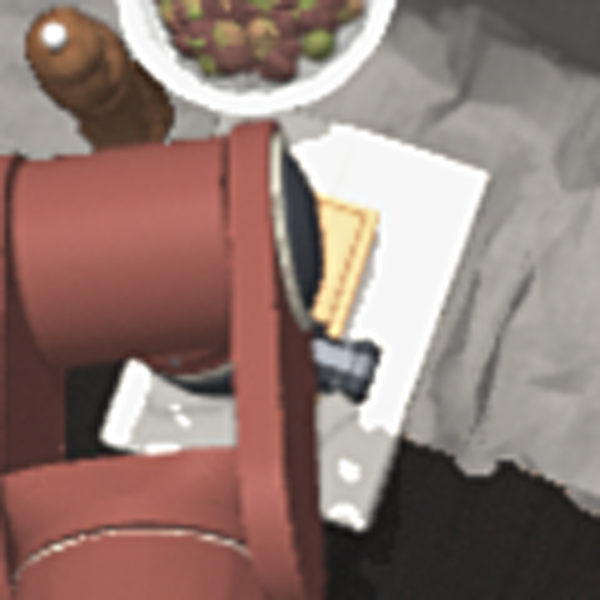

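```bash
python3 - <<'E'
from go import *
c,s=np.cos(SY),np.sin(SY)
def pr(P,S):
  for p in P: d=p[:2]-S; print((c*d[0]+s*d[1]).round(4),(-s*d[0]+c*d[1]).round(4))
d=np.load('scene0.npz'); f={k:d[k] for k in d}; d=np.load('top0.npz'); t={k:d[k] for k in d}
print('top');pr(onz(t,np.array([[379,211],[348,320]])/5+[150,110]-.4,.0585),[.6338,.1445])
pr(onz(f,np.array([[420,378],[298,449],[418,394]])/5+[140,180]-.4,.0585)[:1],[.6308,.1482])
pr(onz(f,np.array([[298,449],[418,394]])/5+[140,180]-.4,.0485),[.6308,.1482])
E
```

```text
top
0.0548 -0.0288
-0.0009 -0.0324
-0.0531 -0.0314
-0.0508 0.0276
-0.0503 -0.0313
```

Centred within about 2 mm in both views. Lowering to touch.

Request:
move_arm(rows=[{"tx": -0.001, "ty": 0, "tz": 0.007, "ax": 0, "ay": 0, "az": 0, "jaw": 255}, {"tx": 0, "ty": 0, "tz": 0.002, "ax": 0, "ay": 0, "az": 0, "jaw": 255}, {"tx": 0, "ty": 0, "tz": 0, "ax": 0, "ay": 0, "az": 0, "jaw": 255}])

```text
time: 12.55
tool_pos: [0.6091, 0.1557, 0.0384]
tool_rot: [-0.001, 0.987, -0.161, 0.002]
contact_force: [-0.4, 0.8, -0.6]
gripper_width: 0.725
```

```bash
python3 - <<'E'
from go import *
x=loc(S,SY,(-.027,0)); show([*x,.031],SY)
E
```

```text
t 12.55 p [0.6091 0.1557 0.0384] F [-0.44  0.79 -0.65] gw 0.725 yaw -18.57 z [ 4.5e-03  6.0e-04 -1.0e+00]
disp frame 0.0283 0.3551
shift in current tool [-0.002   0.0016  0.0074] in goal tool [-0.002   0.0015  0.0074] rotvec deg [-0.11 -0.24 -0.07]
```

Request:
move_arm(rows=[{"tx": -0.0015, "ty": 0.001, "tz": 0.003, "ax": -0.1, "ay": -0.3, "az": 0, "jaw": 255}, {"tx": 0, "ty": 0, "tz": 0.001, "ax": 0, "ay": 0, "az": 0, "jaw": 255}])

```text
time: 12.75
tool_pos: [0.6075, 0.1552, 0.0347]
tool_rot: [-0.0, 0.987, -0.161, -0.0]
contact_force: [-0.6, -1.0, -0.8]
gripper_width: 0.722
```

Request:
move_arm(rows=[{"tx": 0, "ty": 0, "tz": 0.0015, "ax": 0, "ay": 0, "az": 0, "jaw": 255}])

```text
time: 12.85
tool_pos: [0.6078, 0.1552, 0.0333]
tool_rot: [-0.0, 0.987, -0.161, -0.0]
contact_force: [-0.1, -0.3, -0.9]
gripper_width: 0.723
```

Request:
move_arm(rows=[{"tx": 0, "ty": 0, "tz": 0.0015, "ax": 0, "ay": 0, "az": 0, "jaw": 255}])

```text
time: 12.95
tool_pos: [0.6078, 0.1552, 0.0318]
tool_rot: [-0.0, 0.987, -0.161, 0.0]
contact_force: [0.2, 0.0, -0.3]
gripper_width: 0.724
```

Request:
move_arm(rows=[{"tx": 0, "ty": 0, "tz": 0.001, "ax": 0, "ay": 0, "az": 0, "jaw": 255}])

```text
time: 13.05
tool_pos: [0.6081, 0.1552, 0.0315]
tool_rot: [-0.0, 0.987, -0.161, 0.0]
contact_force: [-2.1, -0.8, 6.6]
gripper_width: 0.727
```

Request:
move_arm(rows=[{"tx": 0, "ty": 0, "tz": 0.001, "ax": 0, "ay": 0, "az": 0, "jaw": 255}])

```text
time: 13.15
tool_pos: [0.6087, 0.1552, 0.0316]
tool_rot: [-0.0, 0.987, -0.161, 0.001]
contact_force: [-1.2, -0.6, 5.7]
gripper_width: 0.724
```

Contact at z = 0.0315 with about 6 N. Opening the jaws.

Request:
move_arm(rows=[{"tx": 0, "ty": 0, "tz": 0, "ax": 0, "ay": 0, "az": 0, "jaw": 0}, {"tx": 0, "ty": 0, "tz": 0, "ax": 0, "ay": 0, "az": 0, "jaw": 0}, {"tx": 0, "ty": 0, "tz": 0, "ax": 0, "ay": 0, "az": 0, "jaw": 0}, {"tx": 0, "ty": 0, "tz": 0, "ax": 0, "ay": 0, "az": 0, "jaw": 0}])

```text
time: 13.55
tool_pos: [0.609, 0.1553, 0.0314]
tool_rot: [-0.001, 0.987, -0.161, 0.001]
contact_force: [0.7, -0.0, -0.5]
gripper_width: 0.995
```

```bash
python3 - <<'E'
from go import *
show()
E
```

```text
t 13.55 p [0.609  0.1553 0.0314] F [ 0.71 -0.01 -0.49] gw 0.995 yaw -18.56 z [ 2.5e-03  8.0e-04 -1.0e+00]
disp frame 0.0282 0.3547
```

Rise straight up, then swing back out of view (toward the robot side, over free space).

Request:
move_arm(rows=[{"tx": 0, "ty": 0, "tz": -0.01, "ax": 0, "ay": 0, "az": 0, "jaw": 0}, {"tx": 0, "ty": 0, "tz": -0.03, "ax": 0, "ay": 0, "az": 0, "jaw": 0}, {"tx": 0, "ty": 0, "tz": -0.04, "ax": 0, "ay": 0, "az": 0, "jaw": 0}, {"tx": 0, "ty": 0, "tz": -0.04, "ax": 0, "ay": 0, "az": 0, "jaw": 0}, {"tx": 0, "ty": 0, "tz": -0.04, "ax": 0, "ay": 0, "az": 0, "jaw": 0}, {"tx": -0.02, "ty": 0.03, "tz": -0.02, "ax": 0, "ay": 0, "az": 0, "jaw": 0}, {"tx": -0.02, "ty": 0.04, "tz": 0, "ax": 0, "ay": 0, "az": 0, "jaw": 0}, {"tx": -0.02, "ty": 0.04, "tz": 0, "ax": 0, "ay": 0, "az": 0, "jaw": 0}, {"tx": -0.02, "ty": 0.04, "tz": 0, "ax": 0, "ay": 0, "az": 0, "jaw": 0}, {"tx": -0.02, "ty": 0.04, "tz": 0, "ax": 0, "ay": 0, "az": 0, "jaw": 0}, {"tx": -0.01, "ty": 0.04, "tz": 0, "ax": 0, "ay": 0, "az": 0, "jaw": 0}, {"tx": 0, "ty": 0, "tz": 0, "ax": 0, "ay": 0, "az": 0, "jaw": 0}])

```text
time: 14.75
tool_pos: [0.4263, -0.0333, 0.2267]
tool_rot: [0.0, 0.987, -0.159, 0.007]
contact_force: [0.4, 0.6, -0.3]
gripper_width: 1.002
```

```bash
python3 - <<'E'
from go import *
show()
f=grab('scene','scene11.png');t=grab('top','top11.png')
from meas import *
rep('slab top',lines(t,white(t,(165,125,255,225)),.034))
rep('board top',lines(t,wood(t,(180,140,250,220)),.044))
rep('board scene',lines(f,wood(f,(160,225,250,300)),.044))
E
```

```text
t 14.75 p [ 0.4263 -0.0333  0.2267] F [ 0.4   0.59 -0.32] gw 1.002 yaw -18.35 z [ 0.0132 -0.003  -0.9999]
disp frame -0.1669 0.179
slab top ((633.846435546875, 144.47607421875), (138.45484924316406, 188.93511962890625), 71.54170227050781) [[522.2999877929688, 108.69999694824219], [701.5, 48.900001525878906], [745.4000244140625, 180.1999969482422], [566.2000122070312, 240.10000610351562]]Traceback (most recent call last):
  File "<stdin>", line 6, in <module>
  File "meas.py", line 7, in lines
    c=max(pts,key=cv2.contourArea)[:,0,:]
      ~~~^^^^^^^^^^^^^^^^^^^^^^^^^
ValueError: max() iterable argument is empty
```

View pics/top11.png

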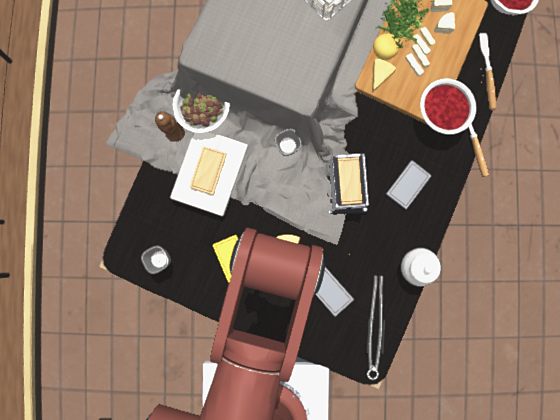

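View pics/scene11.png

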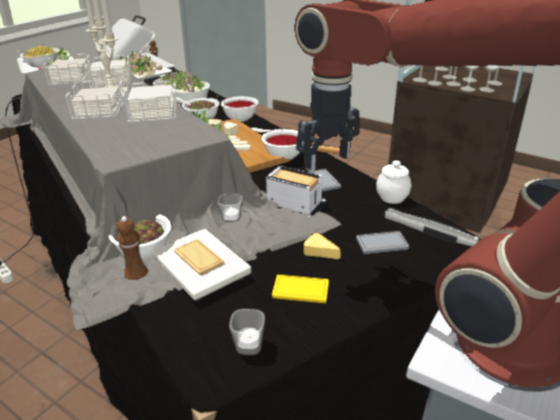

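```bash
python3 - <<'E'
from meas import *
for n,f,b in (('top',t,(180,140,250,220)),('scene',s,(160,225,250,300))):
    f=dict(f); f['color']=cv2.cvtColor(cv2.imread('pics/%s11.png'%n),cv2.COLOR_BGR2RGB)
    rep(n+' board',lines(f,wood(f,b),.044))
    rep(n+' slab',lines(f,cv2.bitwise_or(white(f,b if 0 else ((165,125,255,225) if n=='top' else (150,225,255,300))),wood(f,b)),.034))
    if n=='top': rep('next board',lines(f,wood(f,(325,145,375,215)),.085))
E
```

```text
top board ((633.596435546875, 144.47769165039062), (62.90945053100586, 109.17880249023438), 73.19331359863281) [[572.2000122070312, 130.1999969482422], [676.7999877929688, 98.5999984741211], [694.9000244140625, 158.8000030517578], [590.4000244140625, 190.39999389648438]]
top slab ((633.7316284179688, 144.80941772460938), (140.8795928955078, 189.3820343017578), 71.62957763671875) [[521.7000122070312, 107.80000305175781], [701.4000244140625, 48.099998474121094], [745.7999877929688, 181.8000030517578], [566.0999755859375, 241.5]]
next board ((604.5247192382812, -200.00503540039062), (111.48603820800781, 51.877052307128906), 4.603360176086426) [[546.9000244140625, -178.60000610351562], [551.0, -230.3000030517578], [662.2000122070312, -221.39999389648438], [658.0, -169.6999969482422]]
scene board ((628.5987548828125, 151.73312377929688), (65.70602416992188, 116.52839660644531), 73.23114013671875) [[563.2999877929688, 137.10000610351562], [674.9000244140625, 103.5], [693.9000244140625, 166.39999389648438], [582.2999877929688, 200.0]]
scene slab ((630.46435546875, 148.15960693359375), (142.62637329101562, 193.40892028808594), 71.59781646728516) [[516.2000122070312, 111.0], [699.7000122070312, 50.0], [744.7000122070312, 185.3000030517578], [561.2000122070312, 246.39999389648438]]
```

Both views show the board flat in the middle of the slab: its centre is within 1 mm and its yaw about 1.6° off in the top view. The next board is at the rails and the bystanders are where they were. Handing in.

```bash
python3 - <<'E'
from go import *
show(); manip.job_done()
E
```

```text
t 14.85 p [ 0.4279 -0.0311  0.2269] F [-0.02 -0.28 -0.38] gw 0.995 yaw -18.18 z [ 0.0138 -0.0014 -0.9999]
disp frame -0.1652 0.181
the job is handed in; nothing more can be done
```

The top board now lies flat in the middle of the marble slab, its long side along the slab's. I handed the job in at about 15 s of the 54 s limit.

- **Taking it out:** I pressed it with shut fingertips at about 8–9.5 N and slid it out about 66 mm. Then I gripped it by its long sides and drew it straight clear.
- **Laying it down:** I carried it level and lowered it until it touched the slab, at about 6 N, before opening the jaws and backing off.

**Last checks**
- **Top camera:** the board's centre is within 1 mm of the slab's centre, and it is turned about 1.6° from the slab's long side.
- **Scene camera:** it puts the centre about 4 mm off. Its mask also includes the board's side faces, so I trust the top view more.
- **Dispenser:** the next board has risen and sits in the first one's place. I couldn't see boards three and four, and I didn't read the lifter height.
- **Everything else:** by eye, the tea-lights, the cheese wedge, the look-alike boards and the rest look where they were. The arm hid most of the wedge and part of the yellow board in the last top picture, but the scene picture shows both in place. The gripper was open and touching nothing at hand-in.

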